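# Turn and hold the stove's gas start key

## Robot

A 6-joint arm with a two-finger parallel gripper is mounted at the origin on the work surface. World frame = base frame: x ahead of the robot, y to its left, z up, the work surface at z = 0. Lengths are in mm, angles in rad, forces in N, time in s.
With the tool pointing down it reaches from about 350 to 775 mm from the base axis. Payload 7.3 kg.
Tool frame: the origin (TCP) lies between the finger pads, 19 mm behind the fingertips; this is the grasp point; x points along the fingers, y is the direction in which the jaws open and shut, and the axes are right-handed (so a half turn about x gives the same grasp; the last joint's range is limited). The gripper opens to 92 mm and grips with 3 to 60 N. Pads are 19 mm wide; open, the fingers measure 130 mm over their backs; the gripper's body (75 mm by 190 mm) begins 47 mm behind the grasp point.
Start: joints at [0.973, 0.342, 1.524, -0, 1.275, -0.146], TCP at [229.195, 472.348, 245.541] pointing down, gripper open.
Joint ranges: [-2.53, 2.53], [-0.77, 2.02], [0.04, 2.7], [-1, 4.14], [0.28, 2.66], [-3.11, 3.11]. Speed limits (rad/s): [2.57, 2.57, 3.14, 3.14, 3.14, 3.14].

## Interface

Orientations are given as [roll, pitch, yaw] about the fixed x, y, z axes, in that order (R = Rz(yaw) Ry(pitch) Rx(roll)).
In Python, from plant import get_obs, capture, close_job gives the robot as it stands. The module is installed in compiled form; this text tells all that it offers.
- The arm moves only by the tool send_rows, never from a script. Its argument "moves" is a list of rows, each a list of 4 numbers: the shift along the tool's x, y, z in mm, then the turn about the tool's x in degrees. In form: [[tx, ty, tz, yaw], ...]. A call has 1 to 8 rows; each row shifts and turns the commanded pose from where the row before left it, along the tool's axes as they then stand; what a row does not reach is not made up. A row lasts 1/8 s, in which the tool goes at most 62.5 mm and 10.7 degrees, less where a joint would pass 70% of its speed; a pose out of reach is approached as far as the arm can. A call with a gripper value outside its range is refused whole. "hand" is the opening, from 0 (shut) to 1 (fully open), set as the call begins (left out, the last holds). The fingers move at their own pace and stop on an object; the grip force is fixed at half the most. Time passes only in rows, so rows that do not move let the fingers close. It gives the time, the measured TCP pose, the force and the opening at its end, in the units of the state.
- get_obs(): the state, without advancing time (a new reading comes with each control period).
- capture(name): name is "scene" or "side" or "wrist"; returns a dict with "image" (400x640x3 uint8, red, green, blue), "K" (3x3 intrinsics, pixels), "dist" ([k1, k2, p1, p2, k3] as OpenCV has them; the pictures are not rectified), "position" and "attitude" of the camera in the world; the wrist camera has in their place "mount" (4x4, takes a point from camera to tool coordinates, whose origin is the TCP and whose axes are the tool frame's). Camera axes: x right, y down, z forward; pixel columns grow to the right and rows downward; lengths in mm; the calibration is good to about 2 mm. A picture is of the moment at which its call begins: read the wrist's pose just before it. There is no depth.
- close_job(): hands the job in, once; it reports no verdict.
The state is a dict: "time": time; "joint_positions": joint angles; "dq": joint speeds; "tau": joint torques, N m; "tool_pos": TCP position; "tcp_rot": TCP orientation; "contact_force": force on the tool from outside, world axes, zero at the start; "moment": the same for the moment, N m; "grip_width": finger opening in mm.
Only numpy, scipy, OpenCV 4.12 (cv2) and the standard library are available. Lean on these libraries where they do the work, as an engineer would, in place of code of your own. Each camera call takes 0.05 s, during which the arm holds its last target. There are 200 camera calls.

## Task

Take the key off the hook of the wooden rack, put its blade into the keyway of the stove's gas start switch and work it past the two sticky pins until it is fully home: rock it to and fro along the slot while you press lightly, and do not force it. Then turn it a quarter turn clockwise, to its stop, against the return spring, and hold it there for three seconds while the burner is lit; finish still gripping the key, home and turned, because it springs back if let go. Leave the jug, the steamer, the tray and the whisk where they are.

Things in the scene. Friction and masses are not known exactly. Their poses are not given: they have to be found in the camera images.
- key: Flat key with black plastic head, 45 g, 80 mm long, hanging blade down on the rack's hook at the start. Origin: tip of the blade; z up the key to its head, y across its width, x across its thickness. Fits either way round (half turn about z). Blade 10 mm wide (y), 4 mm thick (x), 34 mm long; the last 1.8 mm are bevelled down to a flat tip 6.4 by 2 mm.
- key_collar (a point): Centre of the underside of the key's round collar (21 mm diameter, 4 mm high), 34 mm above the blade's tip. The collar lands on the cylinder's face when the key is fully home. Axes as the key's.
- key_bow (a point): Point on the key's axis in its head, 66 mm above the tip; axes as the key's. The head spans 42 to 80 mm above the tip, 34 mm wide (y), 10 mm thick (x), side edges flat and parallel: grip these two edges, fingers closing along y, TCP at this point (fingertips end 5 mm above the head's lower edge), the hook rod passing between the fingers.
- key_rack: Wooden stand fixed to the ledge: base 100 by 100 by 12 mm, upright board 100 mm wide, 14 mm thick, top at 135 mm, its front face 23 mm along -x from the origin. Origin at ledge level. The hook runs out of the board along the rack's +x (roughly away from the robot).
- hook (a point): Point on the axis of the hook rod (4 mm steel, level, 115 mm above the ledge) where the key hangs; axes as the rack's. The rod goes 15 mm further along +x, then its last 4 mm turn up by 6 mm. The hole in the key's head is 18 mm wide and lets the key rise 12 mm before its lower edge meets the rod. To unhook: lift the key 9 mm, then draw it 40 mm along +x.
- switch_box: Gas start switch: cast aluminium box 110 (x) by 92 (y) by 70 mm fixed to the ledge, origin under its centre. On its top a round chrome key switch, 40 mm diameter, rim 91 mm above the ledge, axis at x = -18 mm; a glass pilot lens, 12 mm tall, at x = +39 mm; a conduit on its +x side.
- keyway (a point): Centre of the keyway's mouth in the cylinder's face, 90 mm above the ledge, z up. The keyway's long side lies along y, the short along x; the axes turn with the cylinder and at rest are the box's. Keyway 14 (y) by 5.2 mm (x), 36 mm deep, so the blade has 2 mm of play each way along y; mouth flared to 17.6 by 9.2 mm over 3 mm. Fully home: the key's tip 34 mm below this point, collar on the face.
- upper_wafer (a point): Shoulder, 11 mm below the face, of the upper of two sprung pins (2 to 4 N) that cross the keyway's middle: this one from the +y end, the other, 9 mm lower, from the -y end. The flat tip catches on a shoulder unless the key is over 1.2 mm away from that pin (-y for this, +y for the lower); then 10 to 15 N down takes it past. Ease off, shift the hand 3 to 5 mm along y, press; repeat.
- cylinder (a joint): Turn of the cylinder in rad: 0 at rest, grows clockwise seen from above, hard stop at 1.60. The return spring (0.02 N m at rest, 0.08 N m at the stop) turns it back if let go. The blade has about 0.12 rad of free play in the keyway and the grip gives a little: turn the hand about 1.75 rad to bring it to the stop.
- jug: Glass measuring jug, 112 mm across the rim, 135 mm tall; handle on its +y side, out to 94 mm; origin under its centre. Leave it.
- steamer: Round bamboo steamer, two tiers and a lid, 208 mm across, 172 mm tall with its handle; origin under its centre. Leave it.
- tray: Black plastic tray 170 by 320 by 22 mm, origin under its centre. Leave it.
- whisk: Steel whisk 280 mm long lying in the tray along its own x, 55 mm tall; origin under its middle. Leave it.

How it is judged:
By the outcome, as a careful person would: the job done as asked, in the order asked, and still so for the second after the job is handed in, while the arm keeps its last pose, push and grip.
It also fails if it takes over 69 s, if anything falls off the work surface, if the arm or the gripper's body presses on something with over 40 N, if the wrist force passes 120 N, or if a joint passes its speed limit or range.

## Working session

There is one attempt and no reset: what is moved stays moved. The work goes in short steps, Python scripts to look and compute and a tool call to move; the robot and the scene stay as the last step left them, time stands still between calls to the robot, and variables do not carry over. Pictures are saved under pics/ and viewed, about 8 in all and at most 12, crops included, and the job is handed in when it is done.

Besides the shell and the picture viewer there is one more tool, called after "Request:" by a JSON object that holds its "api" and its "payload", one argument or row to a line. send_rows: Moves the arm, as the interface text tells. Its arguments: {"type":"object","properties":{"moves":{"type":"array","items":{"type":"array","items":{"type":"number"}}},"hand":{"type":"number"}},"required":["moves"]}

```bash
mkdir -p pics
cat > h.py <<'E'
import numpy as np, cv2
from plant import get_obs, capture, close_job
from scipy.spatial.transform import Rotation as R
def cam(n):
    o=get_obs(); c=capture(n)
    if 'mount' in c:
        T=np.eye(4);T[:3,:3]=R.from_euler('xyz',o['tcp_rot']).as_matrix();T[:3,3]=o['tool_pos'];T=T@np.array(c['mount'])
        c['P'],c['A']=T[:3,3],T[:3,:3]
    else:
        a=np.array(c['attitude']); c['P']=np.array(c['position'])
        c['A']=a if a.shape==(3,3) else (R.from_euler('xyz',a).as_matrix() if a.size==3 else R.from_quat(a).as_matrix())
    return c
def ray(c,uv):
    p=cv2.undistortPoints(np.array([[uv]],float),np.array(c['K']),np.array(c['dist']))[0,0]
    d=c['A']@np.r_[p,1]; return c['P'],d/np.linalg.norm(d)
def onz(c,uv,z):
    p,d=ray(c,uv); return p+d*(z-p[2])/d[2]
def tri(c1,u1,c2,u2):
    p,d=ray(c1,u1);q,e=ray(c2,u2)
    s,t=np.linalg.lstsq(np.c_[d,-e],q-p,rcond=None)[0]
    return (p+s*d+q+t*e)/2,np.linalg.norm(p+s*d-q-t*e)
def proj(c,X):
    return cv2.projectPoints(np.array([c['A'].T@(np.array(X,float)-c['P'])]),np.zeros(3),np.zeros(3),np.array(c['K']),np.array(c['dist']))[0][0,0]
def save(c,n,crop=None,s=1):
    im=c['image'][:,:,::-1]
    if crop: im=im[crop[1]:crop[3],crop[0]:crop[2]]
    cv2.imwrite('pics/'+n,cv2.resize(im,None,fx=s,fy=s,interpolation=cv2.INTER_CUBIC))
E
python3 - <<'E'
from h import *
import pickle
print(get_obs())
C={n:cam(n) for n in('scene','side','wrist')}
pickle.dump(C,open('c0.pkl','wb'))
for n in C: save(C[n],n+'0.png'); print(n,C[n].get('attitude'),C[n]['P'],C[n]['A'],C[n]['K'])
E
```

```text
{'time': 0.0, 'joint_positions': array([ 9.73017748e-01,  3.42725268e-01,  1.52498500e+00,  7.14600568e-07,
        1.27538632e+00, -1.46010371e-01]), 'dq': array([ 8.53483381e-04,  6.56151367e-04, -1.54902172e-05,  1.30626381e-03,
       -6.03030239e-04,  6.18980232e-04]), 'tau': array([ 1.99616399e-03, -4.31251180e+01, -2.44217330e+01,  7.20295077e-02,
        5.59824833e-02, -1.68065044e-04]), 'tool_pos': array([228.97195609, 472.03630439, 244.85478803]), 'tcp_rot': array([-1.71726106,  1.56929239, -2.16902948]), 'contact_force': array([ 0.12073701, -0.64027365,  1.14243064]), 'moment': array([ 0.02833369, -0.00758509, -0.0012941 ]), 'grip_width': 91.61168726937221}
scene [-2.17255101  0.01500634  1.95324506] [1431.98486955  362.53274362  678.33277489] [[-0.37315138  0.5298082  -0.76161756]
 [ 0.92764911  0.19978475 -0.3155205 ]
 [-0.01500577 -0.82425076 -0.56602606]] [[374.26952463   0.         320.54156785]
 [  0.         374.26952463 202.08637114]
 [  0.           0.           1.        ]]
side [-2.43888469  0.00493712 -3.01820259] [ 474.93421542 1153.17832264 1455.20487606] [[-0.992385   -0.09075306  0.08328196]
 [-0.1230757   0.75768584 -0.64090915]
 [-0.0049371  -0.64627861 -0.76308557]] [[503.37508811   0.         329.05282875]
 [  0.         503.37508811 201.63494296]
 [  0.           0.           1.        ]]
wrist None [157.67079393 506.85882426 384.6367401 ] [[ 0.43740713  0.85905395  0.26589718]
 [ 0.89926124 -0.41717159 -0.13151839]
 [-0.00205664  0.29663811 -0.95498775]] [[284.92026147   0.         322.99171573]
 [  0.         284.92026147 199.26717467]
 [  0.           0.           1.        ]]
```

View pics/scene0.png

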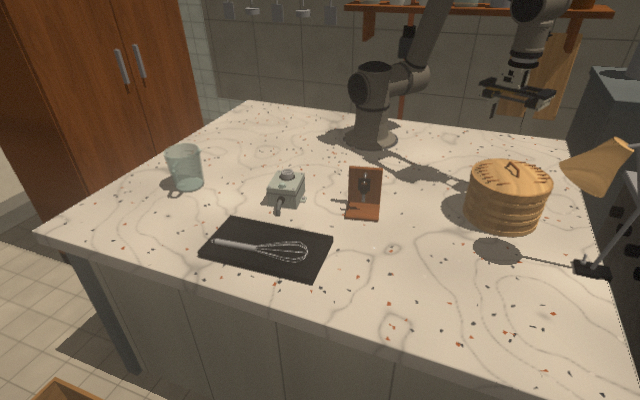

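View pics/side0.png

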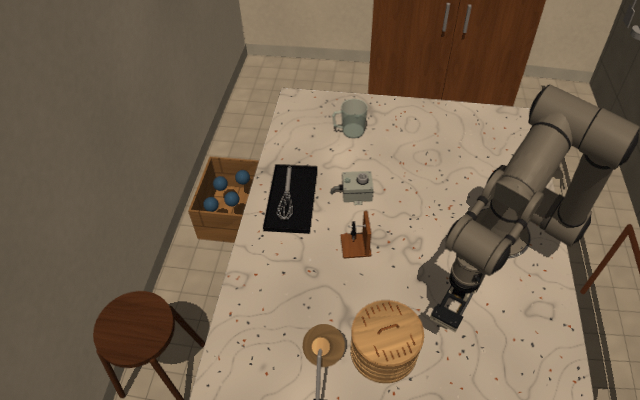

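The scene view shows the rack at about (364,195), with the key head at (364,185), and the switch box at (286,188) with its lock at (287,175). In the side view the rack is at (356,243), the key at (353,230) and the lock at (362,179). I'll triangulate these roughly and then move the wrist camera closer.

Run:
```python
from h import *
import pickle
C=pickle.load(open('c0.pkl','rb'))
print('lock',tri(C['scene'],(287,175),C['side'],(362,179)))
print('key',tri(C['scene'],(364,185),C['side'],(353,228)))
# rack base corners (ledge+12) from side; board top corners
s=C['side'];c=C['scene']
import cv2
for n in('scene','side'):
    box=(240,150,420,230) if n=='scene' else (310,150,400,270)
    save(C[n],n+'c.png',box,4 if n=='scene' else 5)
w=C['wrist']; print(w['mount'])
a=cv2.hconcat([cv2.resize(cv2.imread('pics/scenec.png'),(720,320)),]);b=cv2.imread('pics/sidec.png');print(b.shape)
```

```text
lock (array([ 516.93504142, -130.51882399,   75.34265316]), np.float64(0.19870561985590673))
key (array([528.30693295, 124.72938147, 101.74067326]), np.float64(3.552009457449044))
[[ 6.90141465e-04 -2.96817969e-01  9.54933829e-01 -1.39714701e+02]
 [ 9.99999335e-01 -6.77829075e-04 -9.33397508e-04 -2.27303992e-02]
 [ 9.24331066e-04  9.54933837e-01  2.96817304e-01 -7.94020385e+01]
 [ 0.00000000e+00  0.00000000e+00  0.00000000e+00  1.00000000e+00]]
(600, 450, 3)
```

View pics/sidec.png

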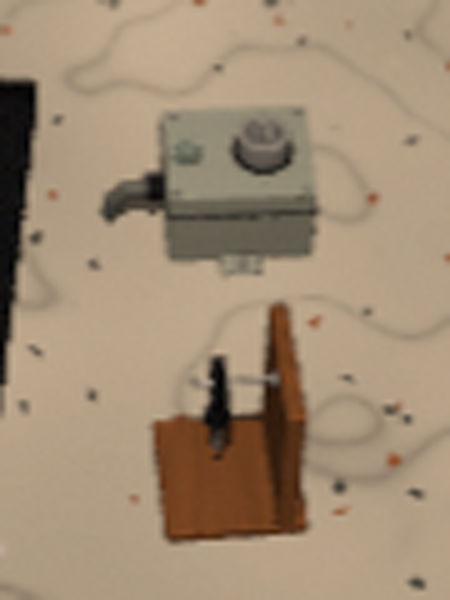

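The side crop shows the lock near full-image (362,180), the key hanging on the rod at about (353,228), and rack and box nearly square with the world axes. Next I turn the tool to azimuth 90° and move the wrist camera over both.

Request:
{"api": "send_rows", "payload": {
  "moves": [
    [-20, 0, 0, -8.7],
    [-20, 0, 0, -8.7],
    [-20, 0, 0, -8.5],
    [0, 0, 0, 0]
  ],
  "hand": 1
}}

```text
time: 0.65
tool_pos: [229.5, 472.8, 306.5]
tcp_rot: [0.976, 1.568, 0.975]
contact_force: [0.0, 0.5, 0.4]
grip_width: 91.9
```

Request:
{"api": "send_rows", "payload": {
  "moves": [
    [0, -40, 20, 0],
    [0, -55, 25, 0],
    [0, -55, 25, 0],
    [0, -55, 25, 0],
    [0, -55, 25, 0],
    [0, -55, 25, 0],
    [0, -55, 25, 0],
    [0, -55, 25, 0]
  ]
}}

```text
time: 1.65
tool_pos: [424.4, 45.5, 304.5]
tcp_rot: [2.807, 1.57, 2.804]
contact_force: [1.7, 0.4, 0.8]
grip_width: 91.8
```

Request:
{"api": "send_rows", "payload": {
  "moves": [
    [0, -40, 15, 0],
    [0, 0, 0, 0],
    [0, 0, 0, 0]
  ]
}}

```text
time: 2.02
tool_pos: [438.7, 7.8, 304.7]
tcp_rot: [2.706, 1.569, 2.703]
contact_force: [0.2, -0.9, -0.0]
grip_width: 91.8
```

Run:
```python
from h import *
import pickle
o=get_obs();print(o['time'],o['tool_pos'],o['tcp_rot'],R.from_euler('xyz',o['tcp_rot']).as_matrix().round(3),o['joint_positions'])
c=cam('wrist');pickle.dump(c,open('c1.pkl','wb'));save(c,'w1.png')
print(proj(c,(517,-130,90)),proj(c,(528,125,100)))
```

```text
2.025 [438.73716607   7.79040025 304.65258975] [2.7055076  1.56887341 2.70346023] [[-0.002  0.002  1.   ]
 [ 0.001  1.    -0.002]
 [-1.     0.001 -0.002]] [-1.57614757e-01  1.37979274e-01  1.63107564e+00  5.42801081e-04
  1.37438552e+00 -1.72647014e+00]
[221.67418036 233.60840203] [411.87891324 243.76106644]
```

View pics/w1.png

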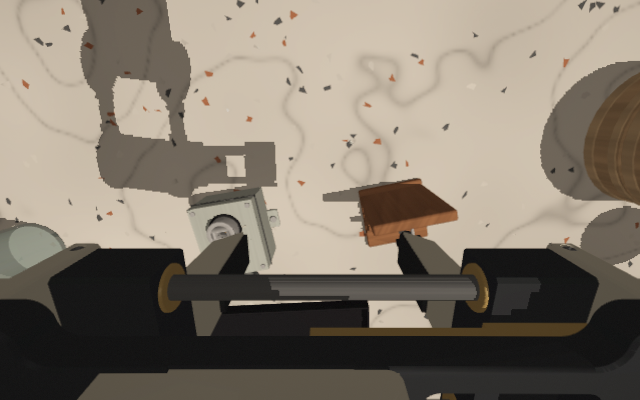

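The wrist view shows the lock rim at about (222,231) and the rack board at about (360–457, 180–245), both yawed by roughly +6°. The fingers block the lower part of the view, so I'll shift +x and get above each object.

Request:
{"api": "send_rows", "payload": {
  "moves": [
    [10, -25, 20, 0],
    [15, -30, 25, 0],
    [15, -30, 25, 0],
    [15, -30, 25, 0],
    [10, -25, 15, 0],
    [0, 0, 0, 0],
    [0, 0, 0, 0]
  ]
}}

```text
time: 2.95
tool_pos: [549.1, -131.0, 240.6]
tcp_rot: [2.01, 1.57, 2.012]
contact_force: [0.5, -0.0, 0.3]
grip_width: 91.5
```

Run:
```python
from h import *
import pickle
o=get_obs();print(o['tool_pos'])
c=cam('wrist');pickle.dump(c,open('c2.pkl','wb'));u=proj(c,(517,-130,90));print(u)
save(c,'w2.png',(220,80,420,230),4)
```

```text
[ 549.09054193 -131.03742983  240.64149848]
[324.6916731  159.40932317]
```

View pics/w2.png

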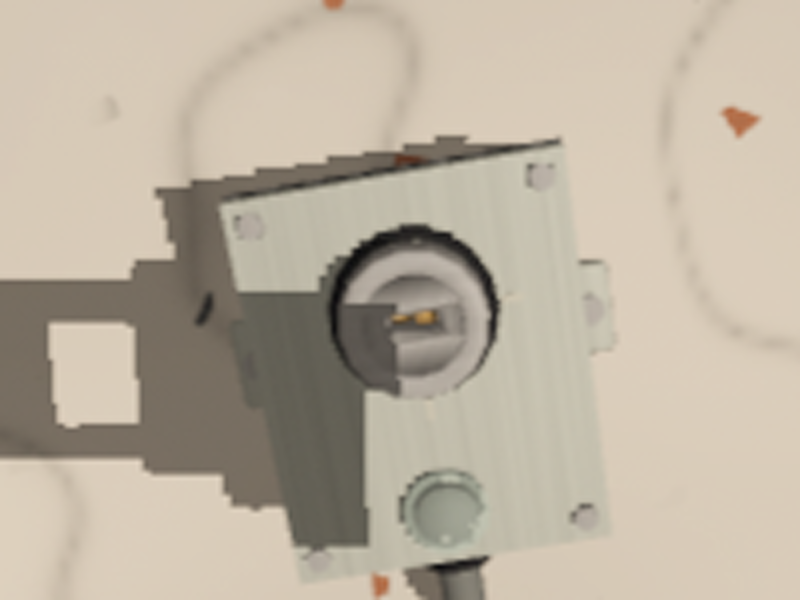

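The view shows the lock from above: chrome rim centre at about crop (413,321), keyway slot at (415,318), and box top corners at (222,203), (560,142), (610,533) and (302,582). I'll compute positions and then move over the rack.

Run:
```python
from h import *
import pickle
c=pickle.load(open('c2.pkl','rb'));c1=pickle.load(open('c1.pkl','rb'));C=pickle.load(open('c0.pkl','rb'))
f=lambda u:((u[0]+.5)/4-.5+220,(u[1]+.5)/4-.5+80)
k=[onz(c,f(u),70) for u in((222,203),(560,142),(610,533),(302,582))]
print(np.round(k,1));
g=lambda v:np.degrees(np.arctan2(v[1],v[0]))
print('yaw',g(k[3]-k[0]),g(k[2]-k[1]),g(k[1]-k[0])-90,g(k[2]-k[3])-90, [np.linalg.norm(k[i]-k[i-1]).round(1) for i in range(4)])
m=np.mean(k,0);y=np.radians(np.mean([g(k[3]-k[0]),g(k[2]-k[1]),g(k[1]-k[0])-90,g(k[2]-k[3])-90]))
print('mid',m,'lock from box',m[:2]-18*np.array([np.cos(y),np.sin(y)]))
L=onz(c,f((413,321)),91);print('lock rim',L,'slot',onz(c,f((415,318)),88))
print('tri',tri(c,f((413,321)),c1,(222,231)))
for n in C: print(n,proj(C[n],L))
L1=onz(c,f((340,319)),91),onz(c,f((490,319)),91);print(L1)
```

```text
[[ 489.4 -182.5   70. ]
 [ 473.9  -93.5   70. ]
 [ 582.4  -74.8   70. ]
 [ 597.7 -164.4   70. ]]
yaw 9.489769868344803 9.752356717362643 9.89816595591563 9.696053078384736 [np.float64(109.8), np.float64(90.4), np.float64(110.1), np.float64(90.9)]
mid [ 535.81699119 -128.81548115   70.        ] lock from box [ 518.07480994 -131.85110371]
lock rim [ 517.31364694 -131.85731944   91.        ] slot [ 517.033262   -131.34375628   88.        ]
tri (array([ 518.2780498 , -132.41506888,   80.21065373]), np.float64(1.9528892505821616))
scene [286.26103806 170.72337578]
side [362.11820777 175.83546418]
wrist [ 62.75523261 504.39788954]
(array([ 516.80847803, -150.45450205,   91.        ]), array([ 516.79725333, -112.24122469,   91.        ]))
```

Request:
{"api": "send_rows", "payload": {
  "moves": [
    [-20, 50, 0, 0],
    [-10, 55, 0, 0],
    [0, 55, 0, 0],
    [0, 55, 0, 0],
    [0, 40, -10, 0],
    [0, 0, 0, 0],
    [0, 0, 0, 0]
  ]
}}

```text
time: 3.88
tool_pos: [538.9, 122.8, 271.1]
tcp_rot: [-0.184, 1.57, -0.182]
contact_force: [0.5, -0.5, 0.2]
grip_width: 91.8
```

Run:
```python
from h import *
import pickle
o=get_obs();print(o['tool_pos'])
c=cam('wrist');pickle.dump(c,open('c3.pkl','wb'));u=proj(c,(528,125,100));print(u)
save(c,'w3.png',(220,70,420,220),4)
```

```text
[538.90634251 122.75607758 271.13197148]
[325.75335323 175.18858673]
```

View pics/w3.png

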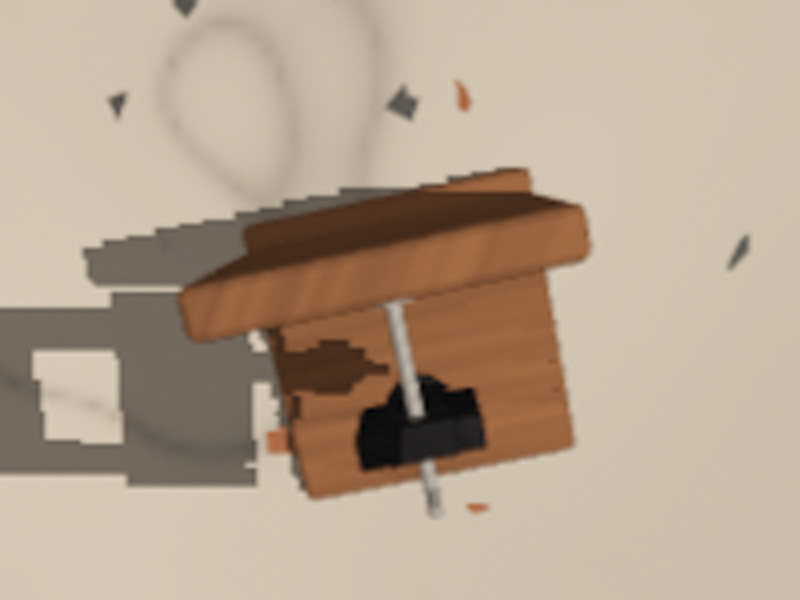

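The view over the rack shows the board top edge running from (205,341) to (588,262) and the rod from (393,303) to its tip at (434,515). The key head's top front edge runs from (363,468) to (485,445), and the key hangs square to the rack. All positions are crop pixels.

Run:
```python
from h import *
import pickle
c=pickle.load(open('c3.pkl','rb'));C=pickle.load(open('c0.pkl','rb'))
f=lambda u:((u[0]+.5)/4-.5+220,(u[1]+.5)/4-.5+70)
g=lambda v:np.degrees(np.arctan2(v[1],v[0]))
F=[onz(c,f(u),135) for u in((205,341),(588,262))];B=[onz(c,f(u),135) for u in((180,293),(582,207))]
print('front',F,g(F[1]-F[0])-90,np.linalg.norm(F[1]-F[0]),'back',g(B[1]-B[0])-90,np.linalg.norm(B[1]-B[0]))
r=[onz(c,f(u),115) for u in((393,303),(415,415),(429,475),(434,512))]
print('rod',np.round(r,1),g(r[2]-r[0]))
b=[onz(c,f(u),12) for u in((575,445),(312,497))];print('basefront',b,g(b[0]-b[1])-90)
y=np.radians(g(r[2]-r[0]));ex=np.array([np.cos(y),np.sin(y),0])
k=[onz(c,f(u),123) for u in((363,468),(485,445))];print('keyedge',k,np.linalg.norm(k[0]-k[1]),g(k[1]-k[0])-90,'ctr',np.mean(k,0)-5*ex)
fm=np.mean(F,0);print('rack origin by board',fm+23*ex,'by base', np.mean(b,0)-50*ex)
print('rod from face', [(q-fm)@ex for q in r],'key',(np.mean(k,0)-5*ex-fm)@ex)
# key silhouette in side view: dark pixels, top and bottom
im=C['side']['image'][205:250,340:368].astype(int).sum(2); ys,xs=np.where(im<110)
P=np.mean(k,0)-5*ex
for z in (43,85,109,123): print(z,proj(C['side'],(P[0],P[1],z)),proj(C['scene'],(P[0],P[1],z)))
print('dark side rows',ys.min()+205,ys.max()+205,xs.min()+340,xs.max()+340)
im=C['scene']['image'][165:215,350:378].astype(int).sum(2)
ys,xs=np.where(im<110);print('scene',ys.min()+165,ys.max()+165,xs.min()+350,xs.max()+350)
save(C['scene'],'keysc.png',(340,160,390,225),9)
```

```text
front [array([500.25732813,  71.55459039, 135.        ]), array([481.51852052, 163.24306451, 135.        ])] 11.550741788474227 93.58375498240525 back 11.802581680305593 97.10395585495564
rod [[493.5 116.7 115. ]
 [522.7 122.3 115. ]
 [539.1 126.1 115. ]
 [549.5 127.5 115. ]] 11.687382559897566
basefront [array([555.77496339, 179.89637804,  12.        ]), array([575.29548469,  84.91782968,  12.        ])] 11.614022303512598
keyedge [array([535.10039566, 108.78165899, 123.        ]), array([528.91708355, 140.48739436, 123.        ])] 32.30304946297605 11.035416699696754 ctr [527.11240239 123.62166843 123.        ]
rack origin by board [513.41107553 122.0579754  135.        ] by base [516.57185185 122.27852136  12.        ]
rod from face [np.float64(2.363640742865103), np.float64(32.178557987136536), np.float64(49.016414582635264), np.float64(59.47606468240149)] key 36.734023202039424
43 [352.69675938 238.54561773] [362.36015856 200.93197875]
85 [353.08536996 231.26276753] [363.05112173 189.12764783]
109 [353.31345181 226.97469445] [363.46070626 182.14941296]
123 [353.44857974 224.42941798] [363.70482118 177.99703962]
dark side rows 219 248 351 366Traceback (most recent call last):
  File "<stdin>", line 21, in <module>
    return umr_minimum(a, axis, None, out, keepdims, initial, where)
ValueError: zero-size array to reduction operation minimum which has no identity
```

Run:
```python
from h import *
import pickle
C=pickle.load(open('c0.pkl','rb'))
c=C['scene'];save(c,'keysc.png',(340,160,390,225),9)
for P in ((527.1,123.3),):
  for z in (12,43,77,85,109,115,123,135): print(z,(proj(c,(*P,z))-(340,160)+.5)*9)
```

```text
12 [200.42705825 448.24523377]
43 [204.82317601 372.67654765]
77 [209.81845912 287.03226576]
85 [211.02135946 266.443883  ]
109 [214.69547229 203.64370537]
115 [215.62967861 187.69591969]
123 [216.88526447 166.27475967]
135 [218.79035941 133.80065974]
```

View pics/keysc.png

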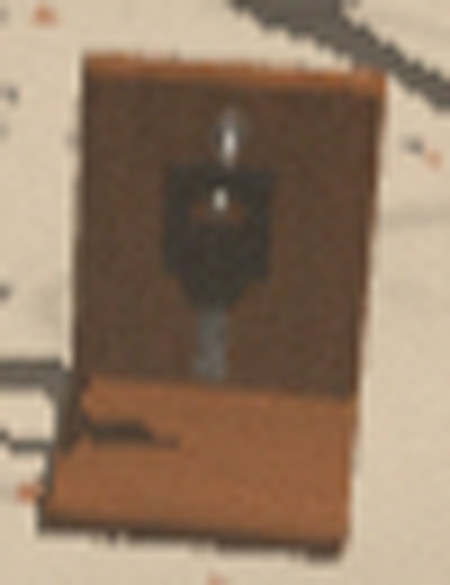

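The scene crop shows the key head from about crop row 168 to 280 and the tip near 380. That matches top z≈122, tip z≈42 and bow z≈108. Now I align with the rack yaw (11.6°) above the key.

Request:
{"api": "send_rows", "payload": {
  "moves": [
    [0, 0, 0, -5.8],
    [0, 0, 0, -5.8],
    [30, 3, -12, 0],
    [30, 0, 0, 0],
    [0, 0, 0, 0],
    [0, 0, 0, 0]
  ]
}}

```text
time: 4.68
tool_pos: [527.8, 122.3, 211.7]
tcp_rot: [-0.108, 1.569, 0.094]
contact_force: [0.2, -0.7, 0.3]
grip_width: 91.7
```

```bash
cat >> h.py <<'E'
def st(tx=None,yaw=None):
    o=get_obs();M=R.from_euler('xyz',o['tcp_rot']).as_matrix()
    print('t',round(o['time'],2),'pos',o['tool_pos'].round(1),'az',np.degrees(np.arctan2(M[1,1],M[0,1])).round(2),'down',M[:,0].round(4),'F',o['contact_force'].round(1),'M',o['moment'].round(2),'w',round(o['grip_width'],1))
    if tx is not None: print('tool shift',(M.T@(np.array(tx)-o['tool_pos'])).round(1))
    return o,M
E
python3 -c "
from h import *
st((527,123.4,108.5))"
```

```text
t 4.67 pos [527.8 122.3 211.7] az 101.55 down [ 1.8e-03  2.0e-04 -1.0e+00] F [ 0.2 -0.7  0.3] M [ 0.04 -0.01 -0.02] w 91.7
tool shift [103.2   1.2  -0.7]
```

Request:
{"api": "send_rows", "payload": {
  "moves": [
    [30, 1, 0, 0],
    [30, 0, -1, 0],
    [25, 0, 0, 0],
    [18, 0, 0, 0],
    [0, 0, 0, 0],
    [0, 0, 0, 0]
  ]
}}

```text
time: 5.42
tool_pos: [526.9, 123.7, 109.0]
tcp_rot: [-0.089, 1.568, 0.113]
contact_force: [0.2, 0.1, 0.3]
grip_width: 92.1
```

```bash
python3 -c "
from h import *
st((527,123.4,108.5))
c=cam('side');save(c,'s1.png',(300,130,420,230),3)
c=cam('scene');save(c,'s2.png',(310,130,430,230),3)
a=cv2.hconcat([cv2.imread('pics/s1.png'),cv2.imread('pics/s2.png')]);cv2.imwrite('pics/s12.png',a)"
```

```text
t 5.42 pos [526.9 123.7 109. ] az 101.6 down [ 2.7e-03  3.0e-04 -1.0e+00] F [0.2 0.1 0.3] M [ 0.07 -0.03 -0.02] w 92.1
tool shift [ 0.5 -0.3  0.1]
```

View pics/s12.png

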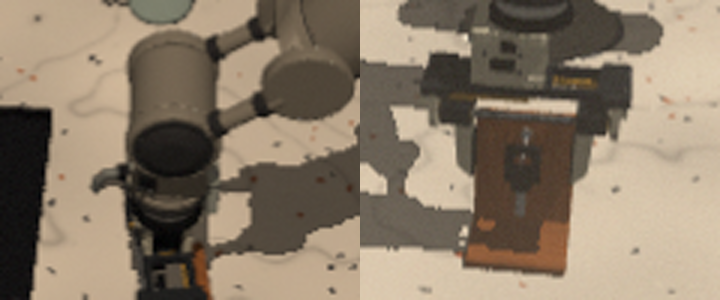

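The two views show the fingers straddling the key and rack with no contact. I'm closing on the head.

Request:
{"api": "send_rows", "payload": {
  "moves": [
    [0, 0, 0, 0],
    [0, 0, 0, 0],
    [0, 0, 0, 0],
    [0, 0, 0, 0],
    [0, 0, 0, 0],
    [0, 0, 0, 0]
  ],
  "hand": 0
}}

```text
time: 6.28
tool_pos: [525.7, 123.7, 107.5]
tcp_rot: [1.775, 1.571, 1.978]
contact_force: [-0.1, 0.1, 0.0]
grip_width: 36.4
```

Request:
{"api": "send_rows", "payload": {
  "moves": [
    [0, 0, 0, 0],
    [0, 0, 0, 0],
    [0, 0, 0, 0]
  ]
}}

```text
time: 6.65
tool_pos: [525.8, 123.7, 107.6]
tcp_rot: [0.415, 1.571, 0.618]
contact_force: [-0.4, 0.0, -0.2]
grip_width: 34.1
```

Request:
{"api": "send_rows", "payload": {
  "moves": [
    [-3, 0, 0, 0],
    [-3, 0, 0, 0],
    [-3, 0, 0, 0],
    [0, 0, 0, 0],
    [0, 0, 0, 0]
  ]
}}

```text
time: 7.28
tool_pos: [525.7, 123.7, 116.5]
tcp_rot: [1.562, 1.571, 1.765]
contact_force: [0.6, -0.1, -0.7]
grip_width: 33.9
```

Request:
{"api": "send_rows", "payload": {
  "moves": [
    [0, 0, 6, 0],
    [0, 0, 9, 0],
    [0, 0, 9, 0],
    [0, 0, 9, 0],
    [0, 0, 9, 0],
    [0, 0, 8, 0],
    [0, 0, 0, 0]
  ]
}}

```text
time: 8.15
tool_pos: [575.2, 133.9, 116.4]
tcp_rot: [0.169, 1.571, 0.372]
contact_force: [-0.2, -0.2, 0.4]
grip_width: 33.6
```

The key is free of the hook. I raise it clear before travelling.

Request:
{"api": "send_rows", "payload": {
  "moves": [
    [-20, 0, 0, 1.9],
    [-40, 0, 0, 0],
    [-30, 0, 0, 0],
    [0, 0, 0, 0],
    [0, 0, 0, 0]
  ]
}}

```text
time: 8.78
tool_pos: [574.0, 133.7, 205.4]
tcp_rot: [3.023, 1.569, -3.091]
contact_force: [-0.4, 0.7, -1.0]
grip_width: 33.4
```

```bash
python3 -c "
from h import *
st((517.5,-131.8,190))"
```

```text
t 8.78 pos [574.  133.7 205.4] az 99.71 down [-1.8e-03 -1.0e-04 -1.0e+00] F [-0.4  0.7 -1. ] M [ 0.04  0.08 -0.  ] w 33.4
tool shift [  15.5 -252.2 -100.4]
```

Request:
{"api": "send_rows", "payload": {
  "moves": [
    [0, -30, -12, 0],
    [0, -42, -17, 0],
    [0, -42, -17, 0],
    [0, -42, -17, 0],
    [0, -42, -17, 0],
    [0, -35, -13, 0],
    [0, -19, -7, 0],
    [0, 0, 0, 0]
  ]
}}

```text
time: 9.78
tool_pos: [517.7, -132.4, 204.9]
tcp_rot: [2.56, 1.568, 2.727]
contact_force: [0.7, 0.1, 0.1]
grip_width: 33.6
```

Request:
{"api": "send_rows", "payload": {
  "moves": [
    [0, 0, 0, 0],
    [0, 0, 0, 0]
  ]
}}

```text
time: 10.02
tool_pos: [518.7, -130.4, 206.2]
tcp_rot: [2.199, 1.57, 2.37]
contact_force: [-0.3, -0.4, -0.6]
grip_width: 33.8
```

Run:
```python
from h import *
import pickle
o,M=st((517.5,-131.8,190))
c=cam('wrist');s=cam('scene');d=cam('side');pickle.dump((c,s,d,o),open('c4.pkl','wb'))
tip=o['tool_pos']+M@np.array([66,0,0])
print(proj(c,tip),proj(s,tip),proj(d,tip))
save(c,'a.png',(240,100,400,300),3)
u=proj(s,tip);save(s,'b.png',(int(u[0])-40,int(u[1])-60,int(u[0])+40,int(u[1])+40),6)
cv2.imwrite('pics/ab.png',cv2.hconcat([cv2.resize(cv2.imread('pics/a.png'),(480,600)),cv2.resize(cv2.imread('pics/b.png'),(320,400)).copy() if 0 else cv2.copyMakeBorder(cv2.resize(cv2.imread('pics/b.png'),(320,400)),0,200,0,0,0)]))
```

```text
t 10.03 pos [ 518.7 -130.4  206.2] az 99.79 down [-6.e-04  6.e-04 -1.e+00] F [-0.3 -0.4 -0.6] M [ 0.02  0.01 -0.04] w 33.8
tool shift [16.2 -1.2 -1.4]
[324.14348991 218.78149428] [285.42426226 157.11834604] [362.31843781 166.84849077]
```

View pics/ab.png

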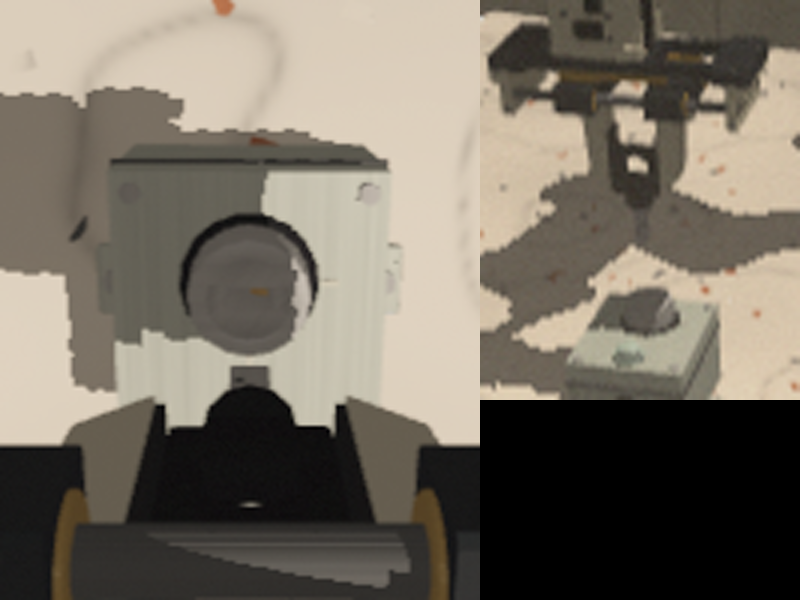

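The wrist view shows the blade tip just above the head at crop (232–270, 367), the lock rim centred near (250,289) and the scene view the key hanging straight. I'll work out the tip-to-keyway offset in the tool frame from this one image.

Run:
```python
from h import *
import pickle
c,s,d,o=pickle.load(open('c4.pkl','rb'));M=R.from_euler('xyz',o['tcp_rot']).as_matrix();p=o['tool_pos']
g=c['image'].mean(2).round().astype(int)
print('col323-4',g[214:234,323],g[214:234,324]);print('row225',g[225,310:338]);print('row223',g[223,310:338])
print('rim row196',g[196,296:350]);print('rim col323',g[164:228,323])
T=lambda uv,z: M.T@(onz(c,uv,z)-p)
for uv in((323.2,222),(323.2,223)):
  for z in(138,140.2,142): print(uv,z,T(uv,z).round(2))
for uv in((323.2,196),(323.2,197)): print('rim',T(uv,91).round(2))
```

```text
col323-4 [ 95  90  90  89 127 187 194 180  81  81  81  81  81  75  43  15  18  17
  16  18] [ 93  90  90  88 130 190 190 176  81  82  81  81  82  77  52  15  16  18
  17  17]
row225 [185 187 188 186 186 187 155  81  77  74  74  77  81  81  81  82  81  81
  81 118 165 185 188 189 188 188 188 187]
row223 [185 187 187 186 186 187 155  83  83  82  80  80  80  81  82  82  81  80
  81 118 165 185 188 189 188 189 188 187]
rim row196 [ 95  95  95  75  31  17  61  85  89  89  90  89  87  83  81  83  85  88
  87  86  83  84  83  83  82  83  83  81  77  77  79  78  79  80  82  84
  85  85  83  81  84  88 145 177 184 187 174 123  41  46 157 190 188 187]
rim col323 [ 95  96  95  95  95  95  88  50  17  16  40  75  82  81  83  84  91  94
  93  92  89  86  82  81  82  84  85  86  87  87  88  87  81  79  83  83
  84  85  85  86  87  88  86  85  84  81  79  78  81  93  95  90  90  89
 127 187 194 180  81  81  81  81  81  75]
(323.2, 222) 138 [68.15 -0.73  3.53]
(323.2, 222) 140.2 [65.95 -0.73  2.65]
(323.2, 222) 142 [64.15 -0.73  1.93]
(323.2, 223) 138 [68.15 -0.73  4.37]
(323.2, 223) 140.2 [65.95 -0.73  3.48]
(323.2, 223) 142 [64.15 -0.73  2.75]
rim [115.15  -0.71  -3.72]
rim [115.15  -0.72  -2.74]
```

Run:
```python
from h import *
import pickle
c,s,d,o=pickle.load(open('c4.pkl','rb'));M=R.from_euler('xyz',o['tcp_rot']).as_matrix();p=o['tool_pos']
T=lambda uv,z: M.T@(onz(c,uv,z)-p)
b=T((322.6,217.7),91);print('rim near edge',b.round(2),'-> centre z',b[2]-20)
print('L,R',T((301.8,196),91).round(2),T((343.2,196),91).round(2))
W=lambda t:p+M@np.array(t)
for z in(-2,-3,-4): print(z,[proj(c,W((p[2]-91,y,z+q))).round(1) for y,q in((-.7,20),(-.7,-20),(-20.7,0),(19.3,0))])
L=np.array((517.4,-131.8,91));print('lock from c2 in tool',(M.T@(L-p)).round(2))
# blade edges at bevel start
print('blade L,R',T((316.2,224),142).round(2),T((329.5,224),142).round(2),'top',T((323,221.4),142).round(2))
g=c['image'].mean(2)
for v in range(174,196,2): print(v,g[v,300:348].round().astype(int))
```

```text
rim near edge [115.14  -1.3   17.92] -> centre z -2.0821498489703316
L,R [115.14 -20.69  -3.74] [115.16  17.95  -3.7 ]
-2 [array([323.2, 217.8]), array([323.2, 176.8]), array([301.8, 197.8]), array([344.6, 197.7])]
-3 [array([323.2, 216.8]), array([323.2, 175.8]), array([301.8, 196.8]), array([344.6, 196.7])]
-4 [array([323.2, 215.8]), array([323.2, 174.7]), array([301.8, 195.7]), array([344.7, 195.7])]
lock from c2 in tool [115.15  -1.21  -1.45]
blade L,R [64.15 -6.12  3.58] [64.15  4.12  3.59] top [64.15 -0.88  1.43]
174 [ 93  94  95  95  95  95  96  96  97  92  72  37  18  18  19  18  17  19
  26  34  36  36  40  40  36  33  30  27  21  31  39  38  39  37  55 116
 161 181 186 188 187 188 189 190 189 190 192 192]
176 [ 93  95  95  94  95  96  94  82  50  17  17  18  18  25  46  58  64  76
  81  81  81  81  81  82  82  80  80  81  76  73  68  55  46  40  39  39
  37 108 159 181 187 188 189 190 189 189 191 192]
178 [ 93  94  95  94  92  73  38  18  18  17  24  46  70  81  81  82  82  82
  83  83  83  83  82  83  82  83  83  83  83  82  81  81  87  93  77  47
  37  38  38  84 152 182 
[... 924 characters left out ...]
82  83  84  84  83  83  84  84  84  85  85  85  86
  86 152 175 152 126 102  65  38  37  98 168 191]
190 [ 55  17  19  51  75  85  88  88  88  87  87  86  86  85  85  84  84  84
  84  83  84  84  84  85  86  85  85  86  86  87  87  85  86  86  87  86
  87  88  88 154 158 118  95  42  39  98 168 190]
192 [ 42  19  25  66  87  89  90  90  90  89  88  87  87  85  84  86  86  86
  85  85  85  87  87  87  86  87  88  88  89  88  87  88  89  88  89  89
  90  90  90 158 189 180 140  61  38  67 156 187]
194 [ 28  17  48  77  89  89  89  88  89  88  88  86  86  87  86  86  87  86
  87  87  88  89  87  88  89  89  90  89  88  89  89  90  89  88  87  88
  88  89 148 180 186 186 157  88  38  46 158 195]
```

Both measurements agree on y, and the key axis must move about −4.5 mm along tool z. I'll lower until the tip is just above the face and check there, where tip and keyway are at the same depth.

Request:
{"api": "send_rows", "payload": {
  "moves": [
    [15, 0, -2.5, 0],
    [15, 0, -2, 0],
    [10, 0, 0, 0],
    [0, 0, 0, 0],
    [0, 0, 0, 0]
  ]
}}

```text
time: 10.8
tool_pos: [514.6, -132.3, 167.0]
tcp_rot: [-0.452, 1.57, -0.282]
contact_force: [0.7, 0.5, 0.1]
grip_width: 34.0
```

Run:
```python
from h import *
import pickle
o,M=st()
c=cam('wrist');s=cam('scene');d=cam('side');pickle.dump((c,s,d,o),open('c5.pkl','wb'))
save(c,'w5.png',(270,150,380,240),7)
```

```text
t 10.8 pos [ 514.6 -132.3  167. ] az 99.72 down [ 9.e-04 -3.e-04 -1.e+00] F [0.7 0.5 0.1] M [ 0.01 -0.    0.06] w 34.0
```

View pics/w5.png

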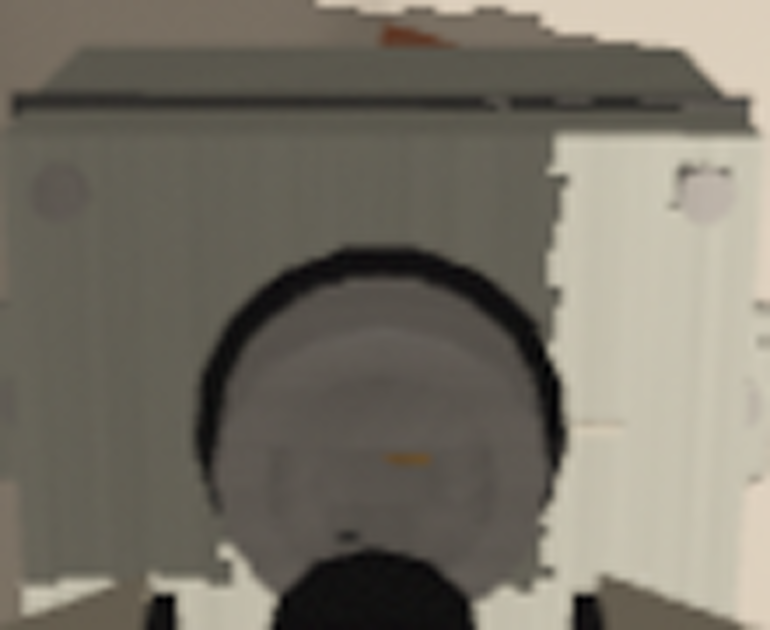

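The view shows the lock in the fingers' shadow: rim sides at crop columns 213 and 553, brass glint at (408,459), and the blade in shade just above the collar near (372,545). I'll print the pixel values there.

Run:
```python
from h import *
import pickle
c,s,d,o=pickle.load(open('c5.pkl','rb'));M=R.from_euler('xyz',o['tcp_rot']).as_matrix();p=o['tool_pos']
g=c['image'].astype(int).sum(2)
for v in range(204,231): print(v,g[v,308:340])
W=lambda t:p+M@np.array(t)
for zc in(-1,0,1,2): print('rim centre tool z',zc,[proj(c,W((p[2]-91,y,zc+q))).round(1) for y,q in((0,20),(0,-20),(-20,0),(20,0))])
```

```text
204 [267 268 268 270 269 267 264 262 259 256 251 247 248 245 242 237 236 239
 243 249 250 254 252 257 260 262 264 262 264 265 265 266]
205 [262 262 262 263 260 258 258 257 254 245 242 243 242 245 242 242 242 242
 248 248 248 247 245 251 256 254 257 258 258 259 259 260]
206 [259 261 257 256 255 254 254 250 246 245 245 243 242 243 245 243 245 245
 249 248 248 248 250 252 252 252 252 254 253 253 256 257]
207 [259 258 257 256 255 253 251 250 247 249 246 248 248 246 246 249 248 251
 250 250 249 252 254 255 256 258 251 254 254 254 256 256]
208 [259 262 259 257 252 254 251 251 248 248 251 247 245 245 250 251 252 254
 251 251 254 255 255 259 259 256 252 253 252 254 260 258]
209 [265 264 262 259 257 255 251 251 253 251 251 250 251 251 252 253 255 256
 254 254 256 259 258 260 257 256 256 259 256 258 261 262]
210 [265 263 259 257 256 256 254 254 251 254 254 251 253 254 256 259 257 257
 258 256 259 262 263 263 261 260 259 262 263 261 263 266]
211 [264 264 261 260 257 257 256 256 254 256 254 253 256 259 260 260 259 259
 261 263 262 267 268 262 260 263 265 267 265 261 258 260]
212 [266 264 262 260
[... 2297 characters left out ...]
54 248 236 222 219 180 128 110  67  39  51  42  51  45
  69  93 142 198 221 227 240 242 239 248 252 258 263 263]
230 [262 261 263 263 260 242 182 106  68  48  39  50  45  50  46  53  48  40
  46  49  45  41  69 138 203 234 246 254 263 266 264 265]
rim centre tool z -1 [array([324.1, 235.9]), array([324.1, 189.1]), array([299.3, 213.1]), array([349. , 213.1])]
rim centre tool z 0 [array([324.1, 237. ]), array([324.1, 190.4]), array([299.3, 214.3]), array([348.9, 214.3])]
rim centre tool z 1 [array([324.1, 238.1]), array([324.1, 191.6]), array([299.3, 215.5]), array([348.9, 215.4])]
rim centre tool z 2 [array([324.1, 239.2]), array([324.1, 192.8]), array([299.3, 216.6]), array([348.9, 216.6])]
```

The blade sits about 0.5 mm off the keyway across the thin side and about 1.2 mm to −y, which is the side needed for the upper pin. I'll enter the mouth gently.

Request:
{"api": "send_rows", "payload": {
  "moves": [
    [4, 0, -0.5, 0],
    [4, 0, 0, 0],
    [2, 0, 0, 0],
    [2, 0, 0, 0],
    [0, 0, 0, 0]
  ]
}}

```text
time: 11.58
tool_pos: [513.7, -132.3, 154.3]
tcp_rot: [2.375, 1.57, 2.545]
contact_force: [-0.4, 0.5, 0.1]
grip_width: 33.9
```

Request:
{"api": "send_rows", "payload": {
  "moves": [
    [1, 0, 0, 0],
    [1, 0, 0, 0],
    [1, 0, 0, 0],
    [0, 0, 0, 0]
  ]
}}

```text
time: 12.08
tool_pos: [514.2, -132.4, 151.7]
tcp_rot: [-0.317, 1.57, -0.147]
contact_force: [2.1, 0.3, 0.9]
grip_width: 33.8
```

```bash
python3 -c "
from h import *
o,M=st();print((M.T@o['contact_force']).round(1))"
```

```text
t 12.07 pos [ 514.2 -132.4  151.7] az 99.71 down [ 1.2e-03 -2.0e-04 -1.0e+00] F [2.1 0.3 0.9] M [ 0.13 -0.32 -0.07] w 33.8
[-0.9 -0.   2.1]
```

Request:
{"api": "send_rows", "payload": {
  "moves": [
    [1, 0, 0.6, 0],
    [1, 0, 0, 0],
    [1, 0, 0, 0],
    [1, 0, 0, 0],
    [0, 0, 0, 0]
  ]
}}

```text
time: 12.7
tool_pos: [514.7, -132.2, 147.5]
tcp_rot: [-0.221, 1.57, -0.052]
contact_force: [3.7, 0.1, -0.1]
grip_width: 33.9
```

```bash
python3 -c "
from h import *
o,M=st();print((M.T@o['contact_force']).round(1))"
```

```text
t 12.7 pos [ 514.7 -132.2  147.5] az 99.71 down [ 0.001 -0.    -1.   ] F [ 3.7  0.1 -0.1] M [ 0.16 -0.94  0.04] w 33.9
[ 0.1 -0.6  3.7]
```

The blade is in the slot, with a slight sideways load from the −x wall. I'll relieve it, hold the blade toward −y and feel for the first shoulder.

Request:
{"api": "send_rows", "payload": {
  "moves": [
    [0, -1, 0.8, 0],
    [0, -1, 0, 0],
    [1, 0, 0, 0],
    [1, 0, 0, 0],
    [1, 0, 0, 0],
    [0, 0, 0, 0]
  ]
}}

```text
time: 13.45
tool_pos: [515.2, -133.5, 144.4]
tcp_rot: [1.84, 1.57, 2.009]
contact_force: [2.5, 5.3, 2.6]
grip_width: 33.6
```

```bash
python3 -c "
from h import *
o,M=st();print((M.T@o['contact_force']).round(1))"
```

```text
t 13.45 pos [ 515.2 -133.5  144.4] az 99.71 down [-5.e-04  1.e-03 -1.e+00] F [2.5 5.3 2.6] M [ 1.06 -0.47  0.07] w 33.6
[-2.6  4.8  3.4]
```

Request:
{"api": "send_rows", "payload": {
  "moves": [
    [1, 0, 0.6, 0],
    [1, 0, 0, 0],
    [0, 0, 0, 0]
  ]
}}

```text
time: 13.82
tool_pos: [515.5, -133.5, 142.4]
tcp_rot: [2.387, 1.569, 2.557]
contact_force: [0.4, 5.6, 4.3]
grip_width: 33.7
```

Request:
{"api": "send_rows", "payload": {
  "moves": [
    [1, 0, 0, 0],
    [1, 0, 0, 0],
    [0, 0, 0, 0]
  ]
}}

```text
time: 14.2
tool_pos: [515.7, -133.5, 141.6]
tcp_rot: [1.762, 1.57, 1.931]
contact_force: [-3.1, 5.9, 13.8]
grip_width: 33.7
```

```bash
python3 -c "
from h import *
o,M=st();print((M.T@o['contact_force']).round(1))"
```

```text
t 14.2 pos [ 515.7 -133.5  141.6] az 99.72 down [-2.e-04  5.e-04 -1.e+00] F [-3.1  5.9 13.8] M [1.41 0.56 0.03] w 33.7
[-13.8   6.3  -2.1]
```

Request:
{"api": "send_rows", "payload": {
  "moves": [
    [-1.5, 0, 0, 0],
    [-0.5, -1, -0.3, 0],
    [0, -1, 0, 0],
    [1, 0, 0, 0],
    [1, 0, 0, 0],
    [0, 0, 0, 0]
  ]
}}

```text
time: 14.95
tool_pos: [515.4, -134.0, 141.0]
tcp_rot: [1.748, 1.567, 1.917]
contact_force: [-1.5, 10.6, 9.6]
grip_width: 33.9
```

```bash
python3 -c "
from h import *
o,M=st();print((M.T@o['contact_force']).round(1))"
```

```text
t 14.95 pos [ 515.4 -134.   141. ] az 99.71 down [-0.0013  0.0035 -1.    ] F [-1.5 10.6  9.6] M [2.61 0.19 0.02] w 33.9
[-9.6 10.7  0.3]
```

Request:
{"api": "send_rows", "payload": {
  "moves": [
    [0.5, 0, 0, 0],
    [0.5, 0, 0, 0],
    [0, 0, 0, 0]
  ]
}}

```text
time: 15.32
tool_pos: [515.5, -134.0, 140.0]
tcp_rot: [1.749, 1.567, 1.918]
contact_force: [-0.6, 11.8, 9.9]
grip_width: 33.8
```

Request:
{"api": "send_rows", "payload": {
  "moves": [
    [0, 0, 0, 0],
    [0, 0, 0, 0]
  ]
}}

```text
time: 15.58
tool_pos: [515.5, -134.0, 140.0]
tcp_rot: [1.721, 1.567, 1.89]
contact_force: [-2.0, 11.9, 10.8]
grip_width: 33.8
```

The key goes down at a steady 10 N or so, so it is passing the upper pin. I continue toward the lower one.

Request:
{"api": "send_rows", "payload": {
  "moves": [
    [0.5, 0.3, 0, 0],
    [0.5, 0.3, 0, 0],
    [0.5, 0, 0, 0],
    [0.5, 0, 0, 0],
    [0, 0, 0, 0]
  ]
}}

```text
time: 16.2
tool_pos: [515.4, -133.8, 137.7]
tcp_rot: [1.808, 1.568, 1.978]
contact_force: [-0.2, 10.9, 6.9]
grip_width: 33.5
```

Request:
{"api": "send_rows", "payload": {
  "moves": [
    [0.5, 0.4, 0, 0],
    [0.5, 0.4, 0, 0],
    [0.5, 0, 0, 0],
    [0, 0, 0, 0]
  ]
}}

```text
time: 16.7
tool_pos: [515.4, -133.7, 136.1]
tcp_rot: [1.912, 1.569, 2.081]
contact_force: [0.2, 7.7, 6.3]
grip_width: 33.9
```

Past the upper pin. Now I ease off slightly, shift to +y and press for the lower one.

Request:
{"api": "send_rows", "payload": {
  "moves": [
    [-0.5, 1.5, 0, 0],
    [0, 1.5, 0, 0],
    [0, 1.5, 0, 0],
    [0, 1, 0, 0],
    [0, 0, 0, 0]
  ]
}}

```text
time: 17.32
tool_pos: [514.8, -129.5, 136.4]
tcp_rot: [-2.091, 1.57, -1.921]
contact_force: [0.4, -2.8, -1.6]
grip_width: 33.8
```

Request:
{"api": "send_rows", "payload": {
  "moves": [
    [1, 0, 0, 0],
    [1, 0, 0, 0],
    [0, 0, 0, 0]
  ]
}}

```text
time: 17.7
tool_pos: [515.1, -129.2, 134.6]
tcp_rot: [-0.329, 1.57, -0.16]
contact_force: [1.1, -3.7, 0.1]
grip_width: 33.6
```

Request:
{"api": "send_rows", "payload": {
  "moves": [
    [0, 1, 0, 0],
    [1, 0, 0, 0],
    [1, 0, 0, 0],
    [0, 0, 0, 0]
  ]
}}

```text
time: 18.2
tool_pos: [515.4, -128.9, 133.4]
tcp_rot: [-0.835, 1.568, -0.666]
contact_force: [-0.6, -6.3, 4.4]
grip_width: 33.9
```

Request:
{"api": "send_rows", "payload": {
  "moves": [
    [1, 0, 0, 0],
    [0.5, 0, 0, 0],
    [0, 0, 0, 0]
  ]
}}

```text
time: 18.58
tool_pos: [515.6, -128.8, 132.8]
tcp_rot: [-0.711, 1.567, -0.541]
contact_force: [-1.5, -5.3, 11.4]
grip_width: 33.7
```

Request:
{"api": "send_rows", "payload": {
  "moves": [
    [-1.5, 0, 0, 0],
    [0, 1, 0, 0],
    [0, 1, 0, 0],
    [1, 0, 0, 0],
    [1, 0, 0, 0],
    [0, 0, 0, 0]
  ]
}}

```text
time: 19.32
tool_pos: [515.8, -128.5, 132.7]
tcp_rot: [-0.994, 1.564, -0.825]
contact_force: [-1.6, -10.9, 11.8]
grip_width: 33.9
```

Request:
{"api": "send_rows", "payload": {
  "moves": [
    [0.5, 0, 0, 0],
    [0.5, 0, 0, 0],
    [0, 0, 0, 0]
  ]
}}

```text
time: 19.7
tool_pos: [515.8, -128.5, 131.6]
tcp_rot: [-0.978, 1.564, -0.808]
contact_force: [-1.1, -10.9, 11.2]
grip_width: 33.9
```

It's advancing at about 11 N. I continue down.

Request:
{"api": "send_rows", "payload": {
  "moves": [
    [0.5, -0.3, 0, 0],
    [0.5, -0.3, 0, 0],
    [0.5, -0.3, 0, 0],
    [0.5, -0.3, 0, 0],
    [0, 0, 0, 0]
  ]
}}

```text
time: 20.32
tool_pos: [515.7, -128.7, 128.8]
tcp_rot: [-0.862, 1.566, -0.692]
contact_force: [0.5, -7.5, 6.3]
grip_width: 33.8
```

Request:
{"api": "send_rows", "payload": {
  "moves": [
    [0.7, -0.4, 0, 0],
    [0.7, -0.4, 0, 0],
    [0.7, -0.4, 0, 0],
    [0.7, -0.4, 0, 0],
    [0, 0, 0, 0]
  ]
}}

```text
time: 20.95
tool_pos: [515.3, -129.1, 124.9]
tcp_rot: [-0.385, 1.57, -0.216]
contact_force: [2.1, -4.1, 3.6]
grip_width: 33.7
```

Request:
{"api": "send_rows", "payload": {
  "moves": [
    [0.7, -0.5, 0.2, 0],
    [0.7, -0.5, 0, 0],
    [0.7, -0.5, 0, 0],
    [0, 0, 0, 0]
  ]
}}

```text
time: 21.45
tool_pos: [514.8, -129.7, 122.0]
tcp_rot: [2.211, 1.569, 2.381]
contact_force: [0.4, 1.1, 0.5]
grip_width: 34.1
```

Request:
{"api": "send_rows", "payload": {
  "moves": [
    [0.7, -0.3, 0, 0],
    [0.7, 0, 0, 0],
    [0.7, 0, 0, 0],
    [0, 0, 0, 0]
  ]
}}

```text
time: 21.95
tool_pos: [515.0, -130.5, 121.1]
tcp_rot: [2.349, 1.57, 2.518]
contact_force: [-2.0, 1.7, 8.7]
grip_width: 33.7
```

Request:
{"api": "send_rows", "payload": {
  "moves": [
    [0.7, 0, 0, 0],
    [0.7, 0, 0, 0],
    [0, 0, 0, 0]
  ]
}}

```text
time: 22.32
tool_pos: [515.1, -130.5, 121.0]
tcp_rot: [-0.301, 1.57, -0.131]
contact_force: [-6.1, 2.4, 19.3]
grip_width: 34.2
```

```bash
python3 -c "
from h import *
o,M=st();print((M.T@o['contact_force']).round(1),o['joint_positions'].round(2))"
```

```text
t 22.32 pos [ 515.1 -130.5  121. ] az 99.72 down [ 4.e-04 -1.e-04 -1.e+00] F [-6.1  2.4 19.3] M [ 0.59  1.09 -0.02] w 34.2
[-19.3   3.3  -5.6] [-0.39  0.49  1.68  0.    0.98 -2.13]
```

The stop is firm at z≈121: force rises from 9 to 19 N without movement, so the collar is home. I ease to a light press, centre, and start the clockwise turn in parts. The key axis sits about 2 mm off the TCP, so I compensate along tool y.

Request:
{"api": "send_rows", "payload": {
  "moves": [
    [-1.0, -0.8, -0.5, 0],
    [0, 0, 0, 0],
    [0, 0.3, 0, 8],
    [0, 0.3, 0, 8],
    [0, 0, 0, 0]
  ]
}}

```text
time: 22.95
tool_pos: [515.4, -130.8, 121.1]
tcp_rot: [0.19, 1.569, 0.079]
contact_force: [-0.3, 2.2, 10.3]
grip_width: 33.9
```

```bash
python3 -c "
from h import *
o,M=st();print((M.T@o['contact_force']).round(1),(M.T@o['moment']).round(2))"
```

```text
t 22.95 pos [ 515.4 -130.8  121.1] az 83.62 down [ 1.5e-03  1.0e-04 -1.0e+00] F [-0.3  2.2 10.3] M [0.52 0.12 0.02] w 33.9
[-10.3   2.2  -0.6] [-0.02  0.17  0.5 ]
```

Request:
{"api": "send_rows", "payload": {
  "moves": [
    [0, 0.3, 0, 8],
    [0, 0.3, 0, 8],
    [0, 0.3, 0, 8],
    [0, 0.3, 0, 8],
    [0, 0, 0, 0]
  ]
}}

```text
time: 23.58
tool_pos: [516.0, -129.9, 121.1]
tcp_rot: [0.475, 1.569, -0.194]
contact_force: [-0.2, 1.9, 8.2]
grip_width: 33.9
```

```bash
python3 -c "
from h import *
o,M=st();print((M.T@o['contact_force']).round(1),(M.T@o['moment']).round(2))"
```

```text
t 23.57 pos [ 516.  -129.9  121.1] az 51.63 down [ 1.9e-03 -4.0e-04 -1.0e+00] F [-0.2  1.9  8.2] M [ 0.34 -0.02  0.08] w 33.9
[-8.2  1.4 -1.3] [-0.08  0.19  0.28]
```

Forces are small and the return spring torque shows (−0.08 N m), so I continue.

Request:
{"api": "send_rows", "payload": {
  "moves": [
    [0, 0.3, 0, 8],
    [0, 0.3, 0, 8],
    [0, 0.3, 0, 8],
    [0, 0.3, 0, 8],
    [0, 0, 0, 0]
  ]
}}

```text
time: 24.2
tool_pos: [516.8, -129.2, 121.1]
tcp_rot: [0.939, 1.569, -0.289]
contact_force: [0.0, 1.9, 8.9]
grip_width: 33.8
```

```bash
python3 -c "
from h import *
o,M=st();print((M.T@o['contact_force']).round(1),(M.T@o['moment']).round(2))"
```

```text
t 24.2 pos [ 516.8 -129.2  121.1] az 19.63 down [ 1.8e-03 -5.0e-04 -1.0e+00] F [0.  1.9 8.9] M [0.17 0.1  0.08] w 33.8
[-8.9  0.6 -1.8] [-0.08  0.2  -0.04]
```

Request:
{"api": "send_rows", "payload": {
  "moves": [
    [0, 0.3, 0, 7],
    [0, 0.3, 0, 7],
    [0, 0.2, 0, 6],
    [0, 0, 0, 0],
    [0, 0, 0, 0]
  ]
}}

```text
time: 24.82
tool_pos: [517.5, -129.1, 121.1]
tcp_rot: [1.206, 1.569, -0.37]
contact_force: [-0.7, 0.6, 8.3]
grip_width: 33.8
```

Run:
```python
from h import *
o,M=st();print((M.T@o['contact_force']).round(1),(M.T@o['moment']).round(3))
s=cam('scene');d=cam('side');c=cam('wrist')
save(s,'e1.png',(236,110,336,220),4);save(c,'e2.png',(240,130,400,240),2.5)
a=cv2.imread('pics/e1.png');b=cv2.imread('pics/e2.png');b=cv2.copyMakeBorder(b,0,a.shape[0]-b.shape[0],0,0,0)
cv2.imwrite('pics/e.png',cv2.hconcat([a,b]))
```

```text
t 24.82 pos [ 517.5 -129.1  121.1] az -0.28 down [ 1.6e-03 -6.0e-04 -1.0e+00] F [-0.7  0.6  8.3] M [0.05 0.2  0.06] w 33.8
[-8.3 -0.6 -0.6] [-0.056  0.047 -0.204]
```

View pics/e.png

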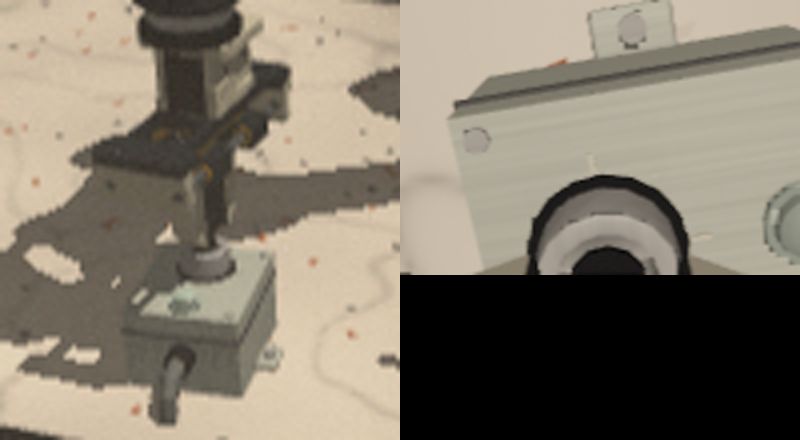

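The picture shows the key in the lock with the collar down and the hand turned. The lens colour is not clearly lit. The torque shows no clear stop yet, so I turn a little more and watch it.

Request:
{"api": "send_rows", "payload": {
  "moves": [
    [0, 0, 0, 2],
    [0, 0, 0, 0],
    [0, 0, 0, 0]
  ]
}}

```text
time: 25.35
tool_pos: [517.5, -129.1, 121.1]
tcp_rot: [1.276, 1.569, -0.334]
contact_force: [-0.6, 1.8, 8.7]
grip_width: 33.7
```

Run:
```python
from h import *
o,M=st();print((M.T@o['moment']).round(3))
```

```text
t 25.35 pos [ 517.5 -129.1  121.1] az -2.28 down [ 1.7e-03 -6.0e-04 -1.0e+00] F [-0.6  1.8  8.7] M [0.08 0.13 0.11] w 33.7
[-0.114  0.071 -0.128]
```

Request:
{"api": "send_rows", "payload": {
  "moves": [
    [0, 0, 0, 2],
    [0, 0, 0, 0],
    [0, 0, 0, 0]
  ]
}}

```text
time: 25.72
tool_pos: [517.6, -129.1, 121.1]
tcp_rot: [1.296, 1.569, -0.349]
contact_force: [0.4, 0.6, 8.6]
grip_width: 33.6
```

Run:
```python
from h import *
o,M=st();print((M.T@o['moment']).round(3),(M.T@o['contact_force']).round(1))
```

```text
t 25.73 pos [ 517.6 -129.1  121.1] az -4.26 down [ 1.9e-03 -7.0e-04 -1.0e+00] F [0.4 0.6 8.6] M [0.06 0.07 0.2 ] w 33.6
[-0.205  0.054 -0.072] [-8.6  0.4 -0.6]
```

The torque climbs from 0.06 to 0.11 to 0.20 N m, so the stop is reached. I hold for more than 3 s.

Request:
{"api": "send_rows", "payload": {
  "moves": [
    [0, 0, 0, 1],
    [0, 0, 0, 0],
    [0, 0, 0, 0],
    [0, 0, 0, 0],
    [0, 0, 0, 0],
    [0, 0, 0, 0],
    [0, 0, 0, 0],
    [0, 0, 0, 0]
  ]
}}

```text
time: 26.72
tool_pos: [517.7, -129.1, 121.1]
tcp_rot: [1.318, 1.569, -0.345]
contact_force: [0.1, 0.9, 8.6]
grip_width: 33.3
```

Request:
{"api": "send_rows", "payload": {
  "moves": [
    [0, 0, 0, 0],
    [0, 0, 0, 0],
    [0, 0, 0, 0],
    [0, 0, 0, 0],
    [0, 0, 0, 0],
    [0, 0, 0, 0],
    [0, 0, 0, 0],
    [0, 0, 0, 0]
  ]
}}

```text
time: 27.72
tool_pos: [517.7, -129.1, 121.1]
tcp_rot: [1.331, 1.569, -0.332]
contact_force: [0.1, 1.0, 8.4]
grip_width: 33.7
```

Request:
{"api": "send_rows", "payload": {
  "moves": [
    [0, 0, 0, 0],
    [0, 0, 0, 0],
    [0, 0, 0, 0],
    [0, 0, 0, 0],
    [0, 0, 0, 0],
    [0, 0, 0, 0],
    [0, 0, 0, 0],
    [0, 0, 0, 0]
  ]
}}

```text
time: 28.72
tool_pos: [517.7, -129.0, 121.1]
tcp_rot: [1.335, 1.569, -0.328]
contact_force: [0.6, 1.1, 8.1]
grip_width: 33.8
```

Request:
{"api": "send_rows", "payload": {
  "moves": [
    [0, 0, 0, 0],
    [0, 0, 0, 0],
    [0, 0, 0, 0],
    [0, 0, 0, 0],
    [0, 0, 0, 0],
    [0, 0, 0, 0],
    [0, 0, 0, 0],
    [0, 0, 0, 0]
  ]
}}

```text
time: 29.72
tool_pos: [517.7, -129.0, 121.1]
tcp_rot: [1.325, 1.569, -0.337]
contact_force: [0.5, 0.7, 8.8]
grip_width: 33.7
```

Run:
```python
from h import *
import pickle
o,M=st();print((M.T@o['moment']).round(3),(M.T@o['contact_force']).round(1))
y=np.radians(9.7);P=np.array([535.8+39*np.cos(y),-128.8+39*np.sin(y),82])
c0=pickle.load(open('c0.pkl','rb'))['scene'];s=cam('scene');u=proj(s,P).round().astype(int);print(u)
for c in(c0,s): print(c['image'][u[1]-2:u[1]+6,u[0]-3:u[0]+4].reshape(-1,3).max(0),c['image'][u[1]-2:u[1]+6,u[0]-3:u[0]+4].mean((0,1)).round())
save(s,'f.png',(246,140,326,220),7)
```

```text
t 29.73 pos [ 517.7 -129.   121.1] az -5.25 down [ 2.1e-03 -7.0e-04 -1.0e+00] F [0.5 0.7 8.8] M [0.14 0.01 0.23] w 33.7
[-0.228  0.134 -0.023] [-8.8  0.4 -0.8]
[281 183]
[183 189 168] [151. 151. 133.]
[185 191 168] [146. 148. 130.]
```

View pics/f.png

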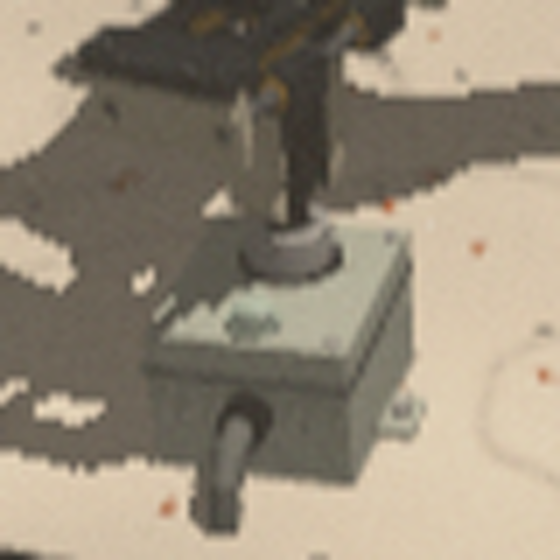

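```bash
python3 -c "
from h import *
print(close_job());st()"
```

```text
the job is handed in; nothing more can be done
None
the job is handed in; nothing more can be done
```

I took the key off the hook, worked it past both sticky pins, and turned it clockwise to its stop. I then held it there for about 4 s and handed in at about 29.8 s of the allowed 69 s, still gripping it. `close_job` gives no verdict, so the result rests on these checks:

- **Home:** the key stopped firmly with the hand at z = 121 mm. Force rose from 9 to 19 N with almost no further movement. I expected about 122 mm, and the depths at which the two pins caught agree with this. I left a light press of about 8.5 N on it.
- **Turned:** the hand turned about 105° (1.83 rad, against the suggested 1.75). The torque went from about 0.06–0.08 N m of spring to about 0.2 N m at the end, which I took as the hard stop. The very last degree added little, so that margin is less certain.
- **Grip:** the finger opening was steady at about 33.7 mm on the 34 mm head.
- **Forces:** the highest I read was about 20 N at the wrist.

The pilot lens did not visibly light in the scene images, so the cameras did not confirm that the burner lit. I kept the arm clear of the jug, steamer, tray and whisk and felt no unexpected contact, but I took no final picture of them.

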